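# Pack the stacked gingerbread into its fitted trays

## Task

Take the two little stacks of gingerbread apart and lay each biscuit flat in the black tray whose well has its own shape and size, right down on the floor of the well. Set every biscuit down gently, never letting it drop, and leave the sprinkle jar and the white bowl where they stand.

Things in the scene. Friction and masses are not known exactly. Their poses are not given: they have to be found in the camera images.
- slab_mid (a point): Large oblong gingerbread, 100 mm along its x, 58 mm along its y, 85 g or so. Lies on the table at the start, under one of the two small biscuits. Plain brown gingerbread, 24 mm thick, white icing line round its top; all four biscuits look alike but for shape and size. This point is its centre, 12 mm above its underside, z up.
- round_mid (a point): Large round gingerbread, 62 mm across, 45 g or so. Lies on the table at the start, under the other small biscuit. Plain brown gingerbread, 24 mm thick, white icing line round its top; all four biscuits look alike but for shape and size. This point is its centre, 12 mm above its underside, z up.
- square_mid (a point): Small square gingerbread, 42 by 42 mm (sides along its x and y), 28 g or so. Lies on top of the oblong or the round one at the start, its underside 24 mm above the table. Plain brown gingerbread, 24 mm thick, white icing line round its top; all four biscuits look alike but for shape and size. This point is its centre, 12 mm above its underside, z up.
- finger_mid (a point): Small finger-shaped gingerbread with round ends, 58 mm long along its x, 32 mm wide along its y, 26 g or so. Lies on top of the oblong or the round one at the start, its underside 24 mm above the table. Plain brown gingerbread, 24 mm thick, white icing line round its top; all four biscuits look alike but for shape and size. This point is its centre, 12 mm above its underside, z up.
- slab_tray_floor (a point): Tray for the large oblong biscuit. A low black plastic tray fixed to the table, one well in it with a pale paper liner: floor 2 mm thick, rim top 8 mm above the table, wall 4 mm thick. This point is the centre of the well's floor, 2 mm above the table, z up. Oblong well, inside 118 mm along its x, 76 mm along its y.
- round_tray_floor (a point): Tray for the large round biscuit. A low black plastic tray fixed to the table, one well in it with a pale paper liner: floor 2 mm thick, rim top 8 mm above the table, wall 4 mm thick. This point is the centre of the well's floor, 2 mm above the table, z up. Round well, inside 80 mm across.
- square_tray_floor (a point): Tray for the small square biscuit. A low black plastic tray fixed to the table, one well in it with a pale paper liner: floor 2 mm thick, rim top 8 mm above the table, wall 4 mm thick. This point is the centre of the well's floor, 2 mm above the table, z up. Square well, inside 60 by 60 mm (sides along its x and y).
- finger_tray_floor (a point): Tray for the finger-shaped biscuit. A low black plastic tray fixed to the table, one well in it with a pale paper liner: floor 2 mm thick, rim top 8 mm above the table, wall 4 mm thick. This point is the centre of the well's floor, 2 mm above the table, z up. Round-ended well, inside 76 mm long along its x, 50 mm wide along its y.
- jar_mid (a point): Bystander: loose jar of sprinkles with a white cap, 56 mm across, 65 mm high, standing beyond the work. This point is its centre, half-way up.
- bowl_mid (a point): Bystander: loose white bowl, 84 mm across the rim, 40 mm high, standing beyond the work. This point is on its axis, half-way up.
There are look-alikes about, which are no part of the job. Leave any purple look-alike of the part that bears square_mid alone.

How it is judged:
By the outcome, as a careful person would: the job done as asked, in the order asked, and still so for the second after the job is handed in, with the robot touching nothing.
It also fails if it takes over 106 s, if anything falls off the work surface, if the arm or the gripper's body presses on something with over 40 N, if the wrist force passes 120 N, or if a joint passes its speed limit or range.

## Robot

A 6-joint arm with a two-finger parallel gripper is mounted at the origin on the work surface. World frame = base frame: x ahead of the robot, y to its left, z up, the work surface at z = 0. Lengths are in mm, angles in rad, forces in N, time in s.
With the tool pointing down it reaches from about 300 to 775 mm from the base axis. Payload 14.6 kg.
Tool frame: the origin (TCP) lies at the very end of the fingers, on their centre line; the grasp point (between the pads) lies 19 mm behind it (grip_point_offset is the distance from the TCP to the grasp point, in mm); z points along the fingers, y is the line along which they close (so a half turn about z gives the same grasp; the last joint's range is limited). The gripper opens to 94 mm and grips with 3 to 60 N. Pads are 16 mm wide; open, the fingers measure 119 mm over their backs; the gripper's body (75 mm by 177 mm) begins 78 mm behind the grasp point.
Start: joints at [-1.195, 0.3, 1.521, -0, 1.321, -0.067], TCP at [235.651, -496.949, 205.446] pointing down, gripper open.
Joint ranges: [-3.03, 3.03], [-0.79, 2.21], [0.23, 2.52], [-1.04, 4.18], [0, 3.07], [-2.55, 2.55]. Speed limits (rad/s): [2.22, 2.22, 2.57, 3.14, 3.14, 3.14].

## Interface

Orientations are given as [roll, pitch, yaw] about the fixed x, y, z axes, in that order (R = Rz(yaw) Ry(pitch) Rx(roll)).
In Python, from cell import read_state, camera, camera_info, sign_off, grip_point_offset gives the robot as it stands.
- The arm moves only by the shell command python3 -m handwheel 'ROWS' [FORCE]. ROWS is text: rows parted by semicolons, each of 5 numbers parted by spaces: the shift along the world's x, y, z in units of 40 mm (1.0 is 40 mm), then the turn about the world's z in units of 5 degrees (1.0 is 5 degrees), then the closure, from 0 (fully open) to 1 (shut). In form: dx dy dz yaw gripper; .... A call has 1 to 12 rows; each row shifts and turns the commanded pose from where the row before left it; what a row does not reach is not made up. A row lasts 1/12 s, in which the tool goes at most 41.7 mm and 7.16 degrees, less where a joint would pass 70% of its speed; a pose out of reach is approached as far as the arm can. A call is refused whole if a number of a shift passes 1 or a number of a turn 1, either way. A call with a gripper value outside its range is refused whole. The fingers move at their own pace and stop on an object; FORCE is the grip in N (left out, the last holds). Time passes only in rows, so rows that do not move let the fingers close. It gives the time, the measured TCP pose, the force, the opening and the grip force at its end, in the units of the state.
- read_state(): the state, without advancing time (a new reading comes with each control period).
- camera(name): name is "scene" or "top" or "wrist"; returns (picture, depth): 480x640x3 uint8, red, green, blue; 480x640 float32, mm along the optical axis (not along the pixel's ray), 0 where there is no reading.
- camera_info(name): a dict with "intrinsics" (3x3 intrinsics, pixels), "world_from_camera" (4x4, takes a point from camera to world coordinates). Camera axes: x right, y down, z forward; pixel columns grow to the right and rows downward; lengths in mm; the calibration is good to about 2 mm. A picture is of the moment at which its call begins: read the wrist's pose just before it. camera_info takes no time and is no camera call; for the wrist camera it gives the pose at the moment of the call.
- sign_off(): hands the job in; it is judged then, once.
The state is a dict: "clock": time; "joints": joint angles; "qd": joint speeds; "effort": joint torques, N m; "eef_pos": TCP position; "eef_rot": TCP orientation; "wrist_force": force on the tool from outside, world axes, zero at the start; "moment": the same for the moment, N m; "finger_gap": finger opening in mm; "finger_force": force on a finger pad.
Only numpy, scipy, OpenCV 4.12 (cv2) and the standard library are available. Lean on these libraries where they do the work, as an engineer would, in place of code of your own. Each camera call takes 0.05 s, during which the arm holds its last target. There are 200 camera calls.

## Working session

There is one attempt and no reset: what is moved stays moved. The work goes in short steps, Python scripts to look and compute and a shell command to move; the robot and the scene stay as the last step left them, time stands still between calls to the robot, and variables do not carry over. Pictures are saved under pics/ and viewed, at most 14 in all, crops included, and the job is handed in when it is done.

```bash
mkdir -p pics; python3 - <<'E'
from cell import *
import cv2,numpy as np
s=read_state();print(s['clock'],s['eef_pos'],s['eef_rot'],s['finger_gap'])
for n in("top","scene"):
    p,d=camera(n);cv2.imwrite(f"pics/{n}0.png",p[:,:,::-1]);np.savez(f"{n}0.npz",p=p,d=d)
    i=camera_info(n);print(n,np.round(i["intrinsics"],1).tolist(),np.round(i["world_from_camera"],3).tolist())
E
```

```text
0.0 [ 235.54690255 -496.71208715  204.89308341] [-3.14044087e+00 -6.36713901e-05  4.42797337e-01] 93.81236854304754
top [[541.4, 0.0, 316.6], [0.0, 541.4, 244.6], [0.0, 0.0, 1.0]] [[-0.012, -0.984, 0.18, 413.449], [-1.0, 0.012, -0.006, 3.076], [0.004, -0.18, -0.984, 1038.518], [0.0, 0.0, 0.0, 1.0]]
scene [[446.0, 0.0, 316.1], [0.0, 446.0, 237.3], [0.0, 0.0, 1.0]] [[-0.564, 0.562, -0.605, 1241.921], [0.826, 0.402, -0.396, 449.17], [0.02, -0.723, -0.691, 816.701], [0.0, 0.0, 0.0, 1.0]]
```

View pics/top0.png

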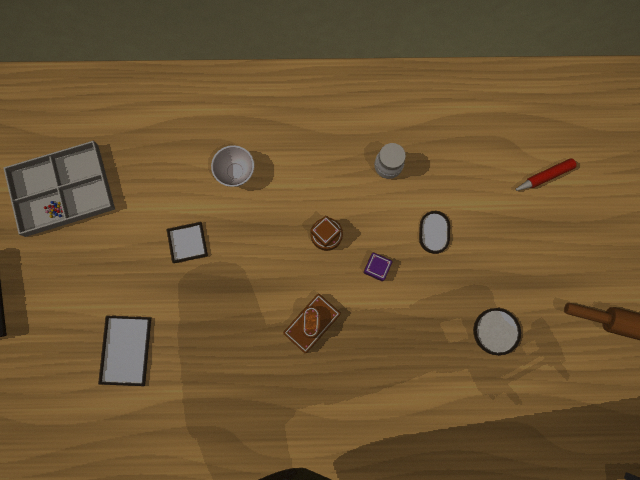

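View pics/scene0.png

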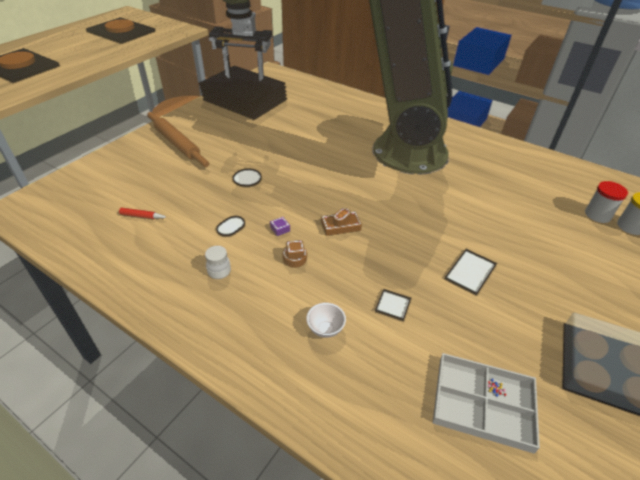

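Top view: square biscuit sits on the round one at (326,232), finger on the slab at (311,322). The trays are square (187,243), slab (126,350), finger (435,232) and round (497,331). The purple decoy is at (378,266), the bowl at (233,166) and the jar at (391,160).

```bash
cat > h.py <<'E'
import cv2,numpy as np
from cell import *
def ray(info,uv,z):
    K,T=np.array(info["intrinsics"]),np.array(info["world_from_camera"])
    uv=np.atleast_2d(uv).astype(float)
    r=np.c_[uv,np.ones(len(uv))]@np.linalg.inv(K).T@T[:3,:3].T
    o=T[:3,3]; return (o+r*((z-o[2])/r[:,2])[:,None])[:,:2]
def cloud(info,d):
    K,T=np.array(info["intrinsics"]),np.array(info["world_from_camera"])
    v,u=np.mgrid[:480,:640]; P=np.stack([(u-K[0,2])*d/K[0,0],(v-K[1,2])*d/K[1,1],d],-1)
    return P@T[:3,:3].T+T[:3,3]
def fit(info,mask,z):
    """contours of mask, cast on plane z: list of centre, size, angle deg of long side, pixel"""
    out=[]
    for c in cv2.findContours(mask.astype(np.uint8),cv2.RETR_EXTERNAL,cv2.CHAIN_APPROX_NONE)[0]:
        if len(c)<30: continue
        w=ray(info,c[:,0],z).astype(np.float32)
        (x,y),(a,b),t=cv2.minAreaRect(w)
        if b>a: a,b,t=b,a,t+90
        out.append((round(x,1),round(y,1),round(a,1),round(b,1),round((t+90)%180-90,1),c[:,0].mean(0).round().tolist()))
    return out
E
python3 - <<'E'
from h import *
f=np.load("top0.npz");p,d=f["p"],f["d"];i=camera_info("top")
hsv=cv2.cvtColor(p,cv2.COLOR_RGB2HSV)
W=cloud(i,d)
roi=np.zeros((480,640),bool);roi[205:400,90:530]=1
z=W[...,2]
for u,v in((311,310),(326,232),(295,330),(378,266),(250,300),(187,243),(126,350)):print(u,v,z[v-1:v+2,u-1:u+2].mean().round(1),hsv[v,u])
print("liners");[print(o) for o in fit(i,roi&(hsv[...,1]<50)&(hsv[...,2]>110),2)]
print("top z>38");[print(o) for o in fit(i,roi&(z>38)&(z<70),48)]
print("z>14");[print(o) for o in fit(i,roi&(z>14)&(z<70),24)]
E
```

```text
311 310 46.5 [ 13 200  79]
326 232 47.3 [ 13 209  94]
295 330 23.4 [ 13 200  83]
378 266 24.0 [141 170  84]
250 300 -0.9 [ 17 147 111]
187 243 2.1 [150   2 137]
126 350 1.7 [130   6 135]
liners
(405.8, 357.2, 116.5, 68.8, -3.2, [126.0, 350.0])
(451.0, 22.3, 28.2, 0.0, -0.5, [304.0, 324.0])
(432.8, -343.4, 74.5, 74.5, 55.1, [497.0, 331.0])
(494.6, -7.2, 34.4, 16.1, 86.1, [319.0, 300.0])
(560.0, -121.5, 35.7, 35.6, -25.1, [378.0, 265.0])
(611.3, 247.6, 57.3, 53.8, 11.5, [188.0, 242.0])
(632.5, -20.4, 35.2, 35.1, 43.7, [325.0, 230.0])
(626.3, -233.6, 70.5, 46.9, -3.2, [434.0, 232.0])
(680.9, 423.0, 37.3, 12.1, 89.3, [98.0, 207.0])
top z>38
(452.9, 9.6, 55.7, 30.9, -0.7, [310.0, 322.0])
(621.1, -19.2, 41.9, 41.6, 43.8, [325.0, 231.0])
z>14
(451.5, 8.0, 99.5, 57.6, -42.3, [311.0, 323.0])
(555.9, -118.4, 42.9, 41.9, -25.1, [378.0, 266.0])
(620.7, -22.1, 61.5, 60.3, 43.8, [326.0, 233.0])
(673.0, 411.5, 42.1, 7.8, -73.9, [100.0, 209.0])
```

```bash
python3 -m handwheel '.39 .9 0 -.4 0;.39 .9 0 -.4 0;.39 .9 0 -.4 0;.39 .9 0 -.4 0;.39 .9 0 -.4 0;.39 .9 0 -.4 0;.39 .9 0 -.4 0;.39 .9 0 -.4 0;.39 .9 0 -.4 0;.39 .9 0 -.4 0;.39 .9 0 -.4 0;.39 .9 0 -.4 0'; python3 -m handwheel '.38 .9 0 -.4 0;.38 .9 0 -.4 0;0 0 0 0 0;0 0 0 0 0'
cat > w.py <<'E'
import sys
from h import *
s=read_state(); i=camera_info("wrist");p,d=camera("wrist")
n=sys.argv[1];cv2.imwrite(f"pics/{n}.png",p[:,:,::-1])
print(s["clock"],np.round(s["eef_pos"],1),np.round(np.degrees(s["eef_rot"]),1),round(s["finger_gap"],1))
W=cloud(i,d);z=W[...,2]
if n[0]!="n": np.savez("w.npz",p=p,d=d)
for lo,pz in((38,48),(14,24)):
    m=((z>lo)&(z<56)).astype(np.uint8)
    print("z>",lo)
    for o in fit(i,m,pz):
        if o[2]>25: print(o)
    if lo==38:
        k,l,st,ce=cv2.connectedComponentsWithStats(m)
        for j in range(1,k):
            if st[j,4]>800:
                q=W[l==j][:,:2];c=q.mean(0);w,v=np.linalg.eigh(np.cov((q-c).T));print("pca",c.round(1),np.sqrt(w).round(1),np.degrees(np.arctan2(v[1,1],v[0,1])).round(1))
hsv=cv2.cvtColor(p,cv2.COLOR_RGB2HSV)
m=(hsv[...,1]<50)&(hsv[...,2]>100)&(z<8)
print("liner");[print(o) for o in fit(i,m,2) if o[2]>45 and o[3]>30]
E
python3 w.py fs1
```

```text
clock: 1.1
eef_pos: [423.1, -63.0, 205.5]
eef_rot: [3.142, -0.0, 0.022]
wrist_force: [1.0, -0.8, 0.4]
finger_gap: 94.0
finger_force: 0.0
clock: 1.43
eef_pos: [453.3, 8.5, 205.0]
eef_rot: [-3.142, 0.001, -0.042]
wrist_force: [-1.1, 0.1, 0.1]
finger_gap: 94.1
finger_force: 0.0
1.4333 [453.3   8.5 205. ] [-1.8e+02  1.0e-01 -2.4e+00] 94.1
z> 38
(452.5, 10.1, 58.2, 31.6, -1.8, [321.0, 224.0])
(620.0, -18.9, 43.3, 42.5, -46.5, [347.0, 26.0])
pca [618.  -18.9] [10.5 12.7] 89.3
pca [453.3   9.8] [ 8.6 15.1] 177.2
z> 14
(450.8, 8.3, 99.6, 58.1, -42.4, [323.0, 219.0])
(555.2, -116.9, 43.7, 43.1, 64.7, [454.0, 104.0])
(616.9, -21.5, 61.8, 56.1, 87.6, [349.0, 32.0])
liner
(407.3, 350.0, 110.6, 46.9, -3.3, [17.0, 270.0])
(610.3, 251.6, 59.1, 57.5, 11.6, [62.0, 62.0])
(615.8, -235.2, 55.1, 47.6, -2.4, [576.0, 28.0])
```

View pics/fs1.png

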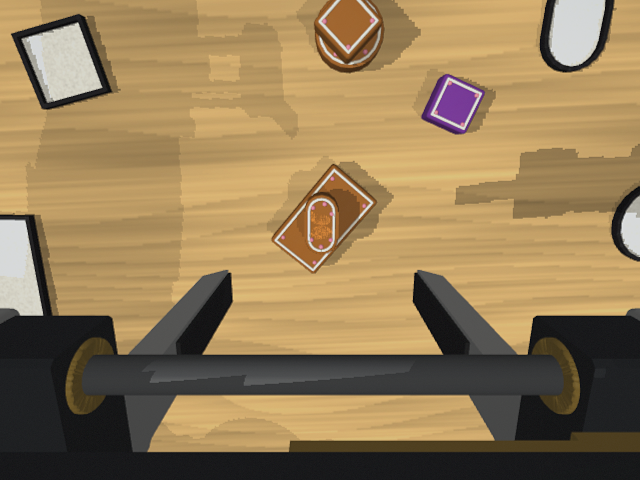

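Wrist view: finger biscuit at (321,224), aligned with the gripper, on the slab. The square/round stack is at (348,30). I'll descend and grip the finger biscuit.

```bash
python3 -m handwheel '0 .04 -1 0 0;0 0 -1 0 0;0 0 -1 0 0.2;0 0 -.8 0 .4;0 0 -.4 0 .4;0 0 -.1 0 .4;0 0 0 0 .4' 10; python3 -m handwheel '0 0 0 0 1;0 0 0 0 1;0 0 0 0 1;0 0 0 0 1;0 0 0 0 1;0 0 0 0 1'
```

```text
clock: 2.07
eef_pos: [452.7, 7.7, 33.0]
eef_rot: [3.142, 0.002, -0.047]
wrist_force: [-0.5, -0.4, 1.2]
finger_gap: 64.0
finger_force: 0.0
clock: 2.57
eef_pos: [453.6, 8.6, 34.1]
eef_rot: [3.142, -0.001, -0.046]
wrist_force: [-1.1, -0.7, 7.1]
finger_gap: 32.0
finger_force: 10.0
```

```bash
python3 -m handwheel '0 0 .3 0 1;0 0 .7 0 1;.3 -.5 1 0 1;.3 -.6 .7 0 1;.4 -.8 0 0 1;.4 -.8 0 0 1;.4 -.8 0 0 1;.4 -.8 0 0 1;.3 -.8 0 0 1;0 0 0 0 1;0 0 0 0 1'; python3 w.py ft1
```

```text
clock: 3.48
eef_pos: [551.9, -194.4, 136.8]
eef_rot: [-3.141, 0.001, -0.048]
wrist_force: [-1.2, -0.7, -0.9]
finger_gap: 32.3
finger_force: 10.0
3.4833 [ 551.9 -194.4  136.8] [-180.     0.    -2.7] 32.3
z> 38
(621.6, -22.9, 45.3, 45.1, -46.8, [79.0, 157.0])
pca [622.1 -22.8] [12.3 12.6] 173.9
z> 14
(402.7, 23.5, 27.6, 12.9, 87.3, [95.0, 399.0])
(469.2, 2.1, 80.0, 41.1, -42.9, [104.0, 329.0])
(557.0, -120.1, 43.9, 42.3, -25.2, [232.0, 232.0])
(621.2, -21.3, 69.2, 68.8, -46.8, [95.0, 157.0])
(708.5, -406.9, 35.7, 9.4, -78.5, [612.0, 7.0])
liner
(624.5, -233.7, 76.6, 50.1, -5.3, [366.0, 139.0])
```

View pics/ft1.png

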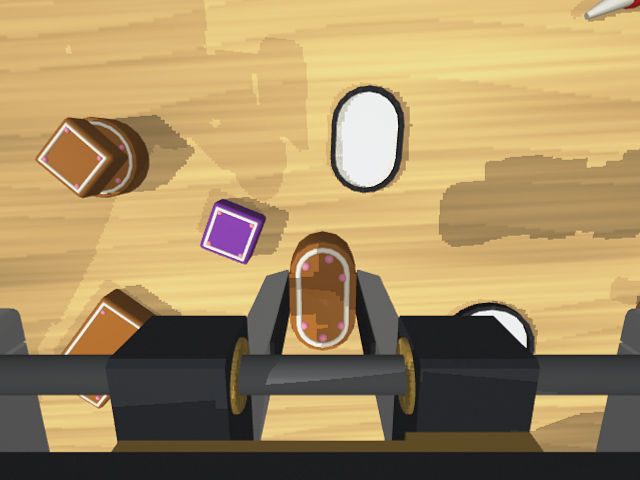

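Wrist view: finger tray at (367,139), empty, and the biscuit held square between the pads.

```bash
python3 -m handwheel '.6 -.33 0 -.5 1;.6 -.33 0 0 1;.6 -.32 0 0 1;.01 0 -.8 0 1;0 0 -.9 0 1;0 0 -.7 0 1;0 0 -.4 0 1;0 0 -.15 0 1;0 0 0 0 1;0 0 0 0 1'; python3 w.py n1|head -1
```

```text
clock: 4.37
eef_pos: [625.0, -232.0, 20.8]
eef_rot: [3.141, -0.001, -0.089]
wrist_force: [0.9, 0.2, 0.3]
finger_gap: 32.2
finger_force: 10.0
4.3667 [ 625.  -232.    20.8] [ 1.8e+02 -1.0e-01 -5.1e+00] 32.2
```

```bash
python3 -m handwheel '0 -.03 -.1 0 1;0 0 -.05 0 1;0 0 -.03 0 1;0 0 -.02 0 1;0 0 0 0 1;0 0 0 0 1'; python3 -m handwheel '0 0 -.02 0 1;0 0 0 0 1;0 0 0 0 1'
```

```text
clock: 4.92
eef_pos: [624.6, -233.9, 12.2]
eef_rot: [3.141, -0.0, -0.09]
wrist_force: [-2.3, 1.0, 5.8]
finger_gap: 32.0
finger_force: 10.0
clock: 5.17
eef_pos: [624.7, -233.9, 11.8]
eef_rot: [3.141, -0.001, -0.09]
wrist_force: [-4.5, 0.4, 9.5]
finger_gap: 32.0
finger_force: 10.0
```

```bash
python3 -m handwheel '0 0 0 0 .45;0 0 0 0 .45;0 0 0 0 .45;0 0 0 0 .45;0 0 .3 0 .45;0 0 .8 0 .3;0 0 .9 0 .3;0 0 .7 .5 .2'; python3 -m handwheel '-.01 .54 0 1 .2;-.01 .54 0 1 .2;-.01 .54 0 1 .2;-.01 .54 0 1 .2;-.01 .54 0 1 .2;-.01 .54 0 1 .2;-.01 .54 0 1 .2;-.01 .54 0 1 .2;-.01 .54 0 1 .2;-.01 .53 0 .2 .2;0 0 0 0 .2;0 0 0 0 .2';python3 w.py sq1
```

```text
clock: 5.83
eef_pos: [624.7, -233.9, 122.1]
eef_rot: [3.141, -0.002, -0.047]
wrist_force: [-0.5, -0.6, 0.2]
finger_gap: 68.2
finger_force: 0.0
clock: 6.83
eef_pos: [620.6, -17.5, 119.4]
eef_rot: [3.141, -0.0, 0.758]
wrist_force: [0.0, -0.3, -0.1]
finger_gap: 75.2
finger_force: 0.0
6.8333 [620.6 -17.5 119.4] [180.   -0.   43.4] 75.2
z> 38
(622.9, -18.5, 42.6, 41.7, 43.5, [327.0, 247.0])
(752.7, -132.8, 50.4, 31.7, 30.7, [573.0, 223.0])
pca [ 753.3 -131. ] [ 6.2 14.5] -153.9
pca [623.3 -18.1] [11.9 12.2] -138.7
z> 14
(571.2, -98.6, 40.2, 13.0, -46.5, [355.0, 350.0])
(471.4, 24.9, 35.7, 17.0, 3.7, [165.0, 335.0])
(621.9, -21.3, 61.5, 60.5, 43.5, [328.0, 243.0])
(756.8, -140.7, 57.5, 52.6, 29.9, [566.0, 221.0])
liner
(600.7, 246.8, 49.6, 41.9, -78.4, [41.0, 17.0])
```

View pics/sq1.png

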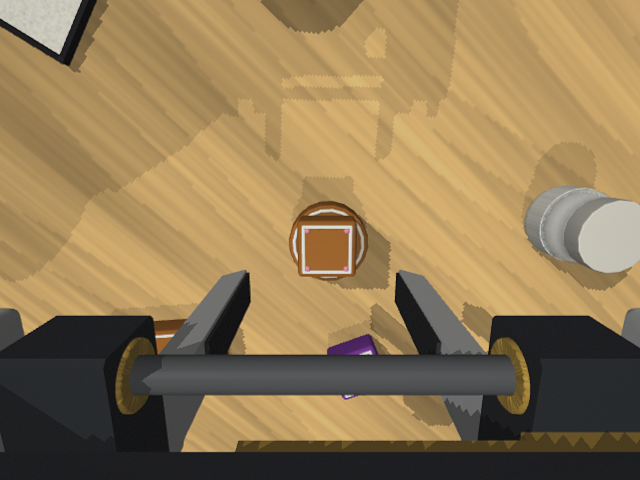

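Wrist view: square biscuit at (327,249), squarely aligned with the open fingers.

```bash
python3 -m handwheel '.05 -.03 -.8 0 .2;0 0 -.8 0 .2;0 0 -.4 0 .2;0 0 -.15 0 .2;0 0 0 0 .3;0 0 0 0 .3' 10; python3 -m handwheel '0 0 0 0 1;0 0 0 0 1;0 0 0 0 1;0 0 0 0 1;0 0 0 0 1;0 0 0 0 1'
```

```text
clock: 7.38
eef_pos: [623.0, -20.1, 33.8]
eef_rot: [3.141, -0.001, 0.756]
wrist_force: [-0.1, 0.3, 0.6]
finger_gap: 67.2
finger_force: 0.0
clock: 7.88
eef_pos: [622.7, -19.4, 33.3]
eef_rot: [3.141, -0.001, 0.757]
wrist_force: [-1.1, -0.9, 6.4]
finger_gap: 41.7
finger_force: 10.0
```

```bash
python3 -m handwheel '0 0 .3 0 1;0 0 .7 0 1;0 0 .8 0 1;-.2 .6 .6 -.8 1;-.2 .6 0 -.8 1;-.2 .6 0 -.8 1;-.2 .6 0 -.8 1;-.2 .6 0 -.8 1;-.2 .6 0 -.8 1;-.2 .6 0 -.8 1;-.2 .6 0 -.8 1;0 0 0 0 1'; python3 w.py st1
```

```text
clock: 8.88
eef_pos: [557.2, 176.1, 129.4]
eef_rot: [-3.141, -0.0, 0.197]
wrist_force: [-0.1, 0.1, -0.4]
finger_gap: 41.7
finger_force: 10.0
8.8833 [557.2 176.1 129.4] [-180.    -0.    11.3] 41.7
z> 38
(716.6, 152.1, 62.3, 15.3, -78.7, [410.0, 15.0])
z> 14
(621.0, -18.4, 67.1, 60.7, -78.7, [583.0, 205.0])
(725.0, 148.6, 68.0, 16.7, -78.7, [409.0, 11.0])
(674.7, 408.1, 42.6, 10.2, -70.0, [29.0, 11.0])
liner
(425.4, 360.0, 74.1, 70.8, 86.8, [91.0, 318.0])
(609.7, 249.7, 60.8, 59.9, 11.4, [247.0, 150.0])
```

View pics/st1.png

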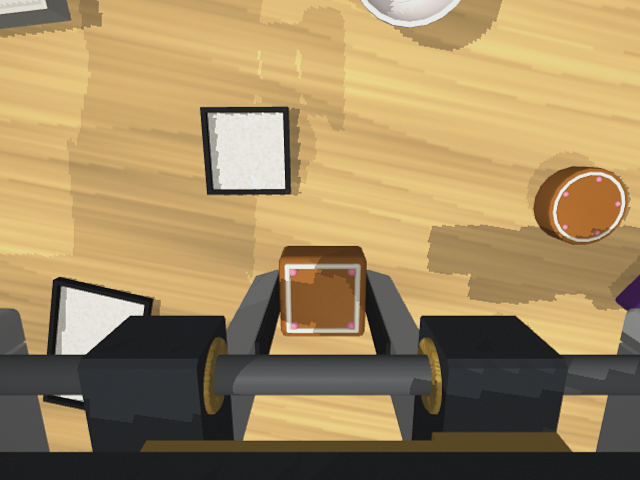

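Wrist view: square tray at (247,150), empty and aligned with the held square.

```bash
python3 -m handwheel '.44 .61 0 0 1;.44 .61 0 0 1;.43 .61 0 0 1;0 0 -.7 0 1;0 0 -.8 0 1;0 0 -.7 0 1;0 0 -.4 0 1;0 0 -.1 0 1;0 0 0 0 1;0 0 0 0 1'
```

```text
clock: 9.77
eef_pos: [611.7, 245.5, 22.1]
eef_rot: [-3.141, -0.002, 0.198]
wrist_force: [1.6, -0.4, 0.4]
finger_gap: 41.9
finger_force: 10.0
```

```bash
python3 -m handwheel '-.02 .07 -.1 0 1;0 0 -.05 0 1;0 0 0 0 1;0 0 0 0 1'; python3 -m handwheel '0 0 -.04 0 1;0 0 -.03 0 1;0 0 -.02 0 1;0 0 0 0 1;0 0 0 0 1'
```

```text
clock: 10.1
eef_pos: [610.2, 248.8, 15.1]
eef_rot: [-3.142, -0.001, 0.199]
wrist_force: [0.2, -0.5, -0.0]
finger_gap: 41.7
finger_force: 10.0
clock: 10.52
eef_pos: [610.1, 248.7, 11.3]
eef_rot: [-3.142, -0.0, 0.198]
wrist_force: [-1.1, -0.5, 3.8]
finger_gap: 41.8
finger_force: 10.0
```

```bash
python3 -m handwheel '0 0 -.01 0 1;0 0 0 0 .35;0 0 0 0 .35;0 0 0 0 .35;0 0 0 0 .35;0 0 .3 0 .35;0 0 .7 0 .3;0 0 .9 0 .2;0 0 .7 0 .1'; python3 -m handwheel '.03 -.84 0 0 0;.03 -.84 0 0 0;.03 -.84 0 0 0;.03 -.84 0 0 0;.03 -.84 0 0 0;.03 -.84 0 0 0;.03 -.84 0 0 0;.03 -.84 0 0 0;0 0 0 0 0;0 0 0 0 0';python3 w.py ro1
```

```text
clock: 11.27
eef_pos: [610.3, 248.7, 117.9]
eef_rot: [-3.141, -0.002, 0.198]
wrist_force: [-0.1, 0.5, 0.6]
finger_gap: 75.8
finger_force: 0.0
clock: 12.1
eef_pos: [619.7, -21.6, 115.4]
eef_rot: [3.141, -0.001, 0.196]
wrist_force: [1.2, -0.7, -0.0]
finger_gap: 93.8
finger_force: 0.0
12.1 [619.7 -21.6 115.4] [180.   -0.   11.2] 93.8
z> 38
(753.0, -133.5, 50.7, 31.5, 30.3, [538.0, 81.0])
(727.0, 147.8, 79.2, 32.8, -78.8, [81.0, 34.0])
pca [725.3 154.5] [10.  26.9] 99.0
pca [ 752.9 -131.1] [ 6.  14.6] -153.0
z> 14
(446.4, 7.1, 111.7, 56.5, -78.8, [252.0, 419.0])
(552.8, -108.2, 49.5, 32.1, 42.1, [415.0, 336.0])
(624.6, -230.9, 55.9, 43.1, -5.3, [585.0, 284.0])
(622.1, -22.3, 61.9, 60.1, 9.8, [324.0, 238.0])
(756.4, -139.9, 57.2, 47.4, 30.3, [531.0, 83.0])
(730.9, 161.9, 88.9, 36.0, -78.8, [87.0, 27.0])
liner
(625.5, -230.1, 74.9, 37.5, -16.9, [565.0, 270.0])
```

View pics/ro1.png

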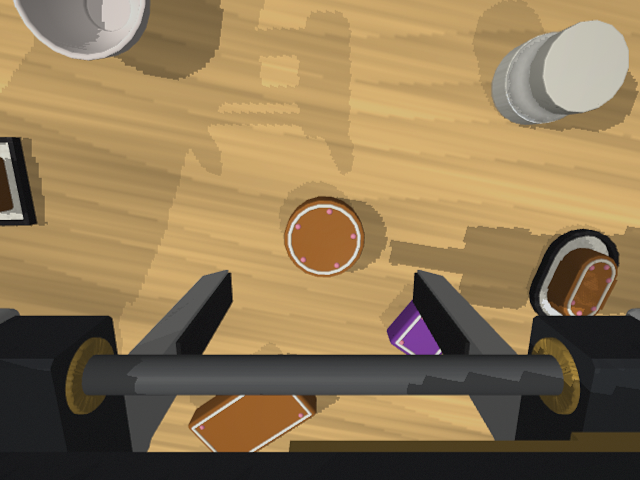

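Wrist view: round biscuit at (324,238), centred between open fingers. The purple decoy at (413,335) is clear of the right fingertip's landing spot.

```bash
python3 -m handwheel '.05 -.01 -.8 0 0;0 0 -.9 0 0;0 0 -.6 0 0;0 0 -.3 0 0;0 0 -.05 0 .05;0 0 0 0 .1;0 0 0 0 .1' 12; python3 -m handwheel '0 0 0 0 1;0 0 0 0 1;0 0 0 0 1;0 0 0 0 1;0 0 0 0 1'
```

```text
clock: 12.73
eef_pos: [622.7, -20.1, 10.5]
eef_rot: [3.141, -0.002, 0.199]
wrist_force: [-0.6, 0.7, 0.7]
finger_gap: 85.0
finger_force: 0.0
clock: 13.15
eef_pos: [621.9, -20.6, 9.3]
eef_rot: [3.141, -0.001, 0.198]
wrist_force: [-0.3, -0.4, 4.9]
finger_gap: 61.4
finger_force: 12.0
```

```bash
python3 -m handwheel '0 0 .3 0 1;0 0 .8 0 1;0 0 .9 0 1;-.2 -.3 .7 0 1;-.55 -.65 0 0 1;-.62 -.72 0 0 1;-.62 -.72 0 0 1;-.62 -.72 0 0 1;-.62 -.72 0 0 1;-.62 -.72 0 0 1;-.62 -.72 0 0 1;-.62 -.72 0 0 1'; python3 -m handwheel '-.62 -.72 0 0 1;-.55 -.65 0 0 1;-.2 -.3 0 0 1;0 0 0 0 1;0 0 0 0 1'; python3 w.py rt1
```

```text
clock: 14.15
eef_pos: [416.7, -261.3, 117.6]
eef_rot: [3.141, -0.001, 0.199]
wrist_force: [0.4, -0.4, -0.1]
finger_gap: 61.5
finger_force: 12.0
clock: 14.57
eef_pos: [363.1, -327.2, 117.2]
eef_rot: [3.141, -0.0, 0.197]
wrist_force: [0.5, -0.2, -0.8]
finger_gap: 61.8
finger_force: 12.0
14.5667 [ 363.1 -327.2  117.2] [180.   -0.   11.3] 61.8
z> 38
z> 14
(457.8, -516.5, 108.6, 35.4, 64.6, [599.0, 169.0])
liner
(431.1, -341.7, 79.5, 79.1, -13.1, [358.0, 153.0])
```

View pics/rt1.png

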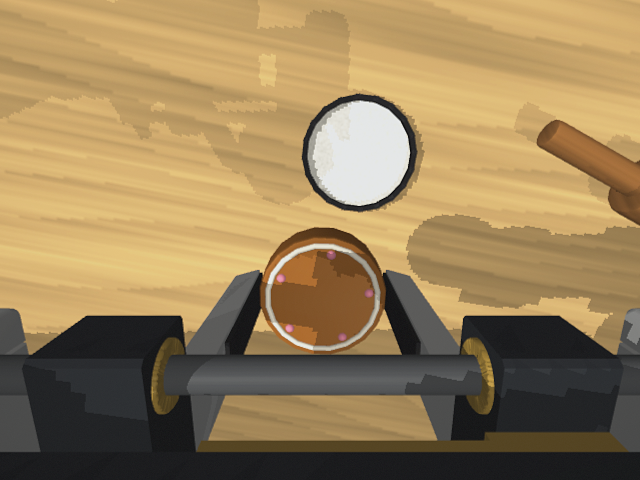

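Wrist view: round tray at (358,153), empty. Rolling pin at (600,170), well clear.

```bash
python3 -m handwheel '.57 -.12 0 0 1;.57 -.12 0 0 1;.56 -.12 0 0 1;0 0 -.7 0 1;0 0 -.8 0 1;0 0 -.6 0 1;0 0 -.25 0 1;0 0 -.06 0 1;0 0 0 0 1;0 0 0 0 1'
```

```text
clock: 15.45
eef_pos: [432.1, -341.6, 21.8]
eef_rot: [3.14, -0.001, 0.199]
wrist_force: [-0.0, 0.2, -0.5]
finger_gap: 61.4
finger_force: 12.0
```

```bash
python3 -m handwheel '-.02 0 -.1 0 1;0 0 -.06 0 1;0 0 -.04 0 1;0 0 0 0 1;0 0 0 0 1'; python3 -m handwheel '0 0 -.03 0 1;0 0 -.02 0 1;0 0 0 0 1;0 0 0 0 1'
```

```text
clock: 15.87
eef_pos: [430.5, -341.4, 12.3]
eef_rot: [3.142, -0.0, 0.198]
wrist_force: [-0.3, 0.0, -0.5]
finger_gap: 61.8
finger_force: 12.0
clock: 16.2
eef_pos: [430.7, -341.5, 10.9]
eef_rot: [3.141, -0.0, 0.198]
wrist_force: [-2.2, 2.2, 7.9]
finger_gap: 62.2
finger_force: 12.0
```

```bash
python3 -m handwheel '0 0 0 0 .15;0 0 0 0 .15;0 0 0 0 .15;0 0 0 0 .15;0 0 .3 0 .1;0 0 .8 0 0;0 0 .9 0 0;0 0 .7 0 0'; python3 -m handwheel '.05 .79 0 -1 0;.05 .79 0 -1 0;.05 .79 0 -1 0;.05 .79 0 -1 0;.05 .79 0 -1 0;.05 .79 0 -1 0;.05 .79 0 -1 0;.05 .79 0 -1 0;.05 .79 0 -1 0;.05 .79 0 -1 0;.02 .79 0 -.7 0;0 0 0 0 0';python3 w.py sl1
```

```text
clock: 16.87
eef_pos: [430.6, -341.5, 121.4]
eef_rot: [3.14, -0.001, 0.198]
wrist_force: [0.7, -0.3, 0.1]
finger_gap: 93.8
finger_force: 0.0
clock: 17.87
eef_pos: [451.2, 10.1, 119.1]
eef_rot: [-3.141, -0.0, -0.737]
wrist_force: [0.1, -1.0, 1.0]
finger_gap: 94.2
finger_force: 0.0
17.8667 [451.2  10.1 119.1] [-179.9   -0.   -42.2] 94.2
z> 38
z> 14
(588.3, 226.8, 29.0, 10.1, -54.3, [4.0, 291.0])
(450.9, 8.0, 99.3, 57.6, -42.4, [324.0, 235.0])
(548.2, -114.1, 42.8, 29.6, 63.8, [360.0, 18.0])
liner
```

View pics/sl1.png

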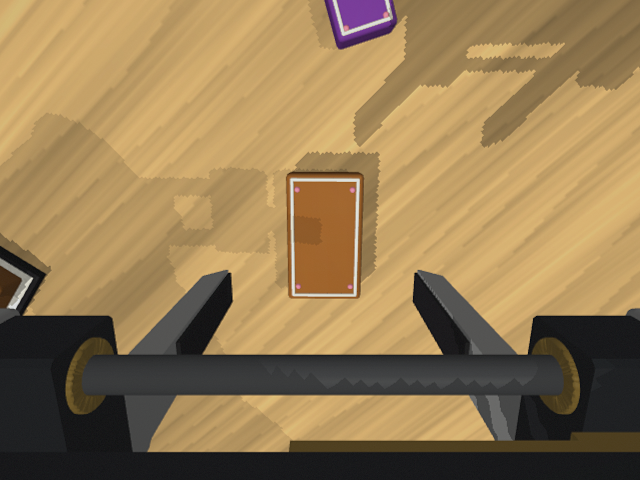

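Wrist view: slab at (325,235), aligned with the fingers. Descend and grip it.

```bash
python3 -m handwheel '0 -.04 -.8 0 0;0 0 -.9 0 0;0 0 -.7 0 0;0 0 -.3 0 0;0 0 -.04 0 .05;0 0 0 0 .1;0 0 0 0 .1' 15; python3 -m handwheel '0 0 0 0 1;0 0 0 0 1;0 0 0 0 1;0 0 0 0 1;0 0 0 0 1'
```

```text
clock: 18.5
eef_pos: [452.0, 4.1, 9.8]
eef_rot: [-3.141, -0.001, -0.735]
wrist_force: [-0.1, 0.6, 0.5]
finger_gap: 84.9
finger_force: 0.0
clock: 18.92
eef_pos: [451.5, 4.7, 9.0]
eef_rot: [-3.141, -0.001, -0.735]
wrist_force: [-1.1, 0.1, 4.0]
finger_gap: 58.2
finger_force: 15.0
```

```bash
python3 -m handwheel '0 0 .3 0 1;0 0 .8 0 1;0 0 .9 0 1;0 0 .7 0 1;-.33 .8 0 .8 1;-.33 .8 0 .9 1;-.33 .8 0 .9 1;-.33 .8 0 .9 1;-.33 .8 0 .9 1;-.33 .8 0 .9 1;-.33 .8 0 .9 1;-.33 .8 0 .9 1'; python3 -m handwheel '-.33 .8 0 .7 1;-.1 .2 0 0 1;0 0 0 0 1;0 0 0 0 1'; python3 w.py lt1
```

```text
clock: 19.92
eef_pos: [344.6, 262.0, 116.7]
eef_rot: [-3.142, -0.0, -0.112]
wrist_force: [0.5, 0.7, -0.9]
finger_gap: 57.9
finger_force: 15.0
clock: 20.25
eef_pos: [328.3, 300.4, 116.5]
eef_rot: [3.141, 0.0, -0.054]
wrist_force: [0.6, 0.2, -1.8]
finger_gap: 58.0
finger_force: 15.0
20.25 [328.3 300.4 116.5] [180.    0.   -3.1] 58.0
z> 38
z> 14
liner
(405.3, 359.6, 119.2, 76.2, -3.1, [239.0, 133.0])
```

View pics/lt1.png

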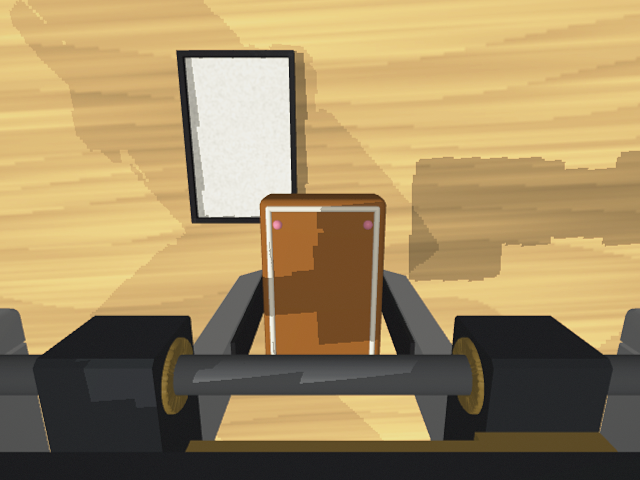

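Wrist view: slab tray at (239,133), empty and parallel to the held slab.

```bash
python3 -m handwheel '.5 .37 0 0 1;.5 .37 0 0 1;.5 .37 0 0 1;.49 .37 0 0 1;0 0 -.7 0 1;0 0 -.8 0 1;0 0 -.6 0 1;0 0 -.25 0 1;0 0 -.04 0 1;0 0 0 0 1;0 0 0 0 1'; python3 w.py n2|head -1
```

```text
clock: 21.22
eef_pos: [409.0, 360.0, 22.6]
eef_rot: [-3.14, -0.002, -0.055]
wrist_force: [0.6, 0.6, -0.0]
finger_gap: 58.4
finger_force: 15.0
21.2167 [409.  360.   22.6] [-1.799e+02 -1.000e-01 -3.200e+00] 58.4
```

View pics/n2.png

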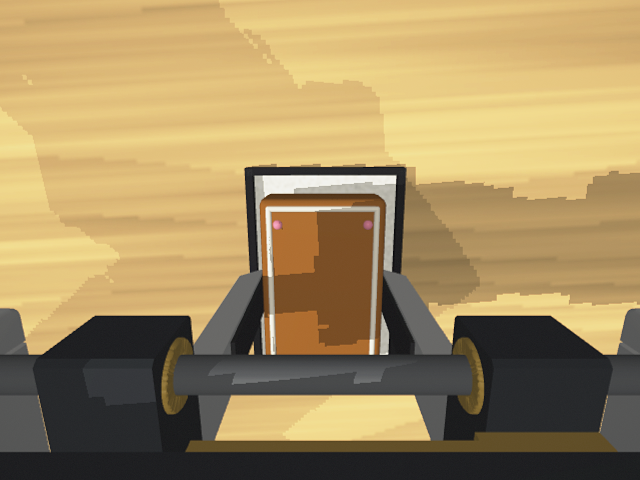

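Wrist view: the slab (front edge row 200, columns 262–385) sits inside the well (row 176, columns 255–396). Lower it.

```bash
python3 -m handwheel '0 0 -.1 0 1;0 0 -.08 0 1;0 0 -.04 0 1;0 0 0 0 1;0 0 0 0 1'; python3 -m handwheel '0 0 -.03 0 1;0 0 -.02 0 1;0 0 0 0 1;0 0 0 0 1'
```

```text
clock: 21.68
eef_pos: [408.0, 359.9, 12.2]
eef_rot: [3.141, 0.0, -0.055]
wrist_force: [-1.0, 0.4, -0.9]
finger_gap: 57.7
finger_force: 15.0
clock: 22.02
eef_pos: [408.2, 360.0, 11.0]
eef_rot: [-3.141, -0.0, -0.054]
wrist_force: [-4.2, -2.0, 9.2]
finger_gap: 58.0
finger_force: 15.0
```

Contact made. Release, lift, back off and check from above.

```bash
python3 -m handwheel '0 0 0 0 .2;0 0 0 0 .2;0 0 0 0 .2;0 0 0 0 .2;0 0 .3 0 .15;0 0 .8 0 0;0 0 .9 0 0;0 0 .8 0 0;0 -.7 .7 0 0;0 -.7 .7 0 0;0 -.7 0 0 0;0 0 0 0 0'; python3 -m handwheel '0 -.9 0 0 0;0 -.9 0 0 0;0 -.9 0 0 0;0 -.9 0 0 0;0 0 0 0 0;0 0 0 0 0'
python3 - <<'E'
from h import *
p,d=camera("top");i=camera_info("top");z=cloud(i,d)[...,2]
hsv=cv2.cvtColor(p,cv2.COLOR_RGB2HSV)
roi=np.zeros((480,640),bool);roi[205:400,90:530]=1
for o in fit(i,roi&(z>16)&(z<60),26):print(o)
for u,v in((187,242),(126,350),(435,232),(497,331)):
    q=z[v-6:v+7,u-6:u+7];print(np.median(q).round(1),q.std().round(2))
cv2.imwrite("pics/end.png",p[100:420,60:560,::-1])
E
```

```text
clock: 23.02
eef_pos: [408.5, 273.1, 180.8]
eef_rot: [-3.14, -0.003, -0.057]
wrist_force: [-0.9, 0.7, -0.0]
finger_gap: 93.8
finger_force: 0.0
clock: 23.52
eef_pos: [408.2, 131.0, 178.9]
eef_rot: [-3.141, -0.001, -0.058]
wrist_force: [-1.4, -0.1, -0.1]
finger_gap: 94.0
finger_force: 0.0
(405.8, 359.7, 100.0, 57.8, -5.0, [119.0, 350.0])
(430.8, -339.4, 62.5, 60.8, -74.9, [499.0, 332.0])
(555.9, -118.2, 42.3, 41.8, -25.1, [378.0, 266.0])
(608.0, 246.7, 43.6, 43.5, 11.0, [185.0, 241.0])
(623.1, -232.5, 57.6, 33.9, -7.1, [436.0, 231.0])
(673.1, 411.2, 41.6, 6.4, -73.9, [100.0, 209.0])
25.3 1.95
26.1 192.8
25.8 109.55
25.4 1.86
```

View pics/end.png

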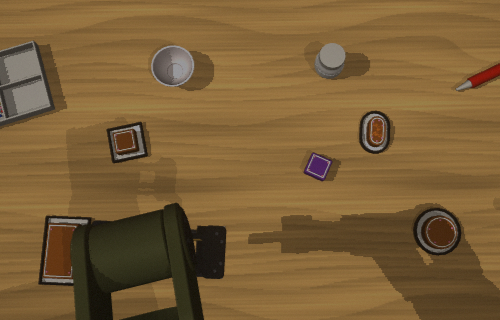

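The top view shows all four biscuits centred in their own wells: slab (65,250), square (126,141), finger (375,131) and round (438,231). Their tops are at about 26 mm, so they lie flat on the well floors, and the jar, bowl and purple piece haven't moved.

```bash
python3 -c "from cell import sign_off;print(sign_off())"
```

```text
the job is handed in; nothing more can be done
None
```

All four biscuits lie flat on the floors of their own wells, each set down gently under light contact; the jar, bowl and purple look-alike were left alone, and the job was handed in at about 24 s.

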